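Collect the colour-coded wax moulds into the caddy

ROBOT

A 6-joint arm with a two-finger parallel gripper is mounted at the origin on the work surface. World frame = base frame: x ahead of the robot, y to its left, z up, the work surface at z = 0. Lengths are in m, angles in rad, forces in N, time in s.
With the tool pointing down it reaches from about 0.35 to 0.975 m from the base axis. Payload 4.9 kg.
Tool frame: the origin (TCP) lies at the very end of the fingers, on their centre line; the grasp point (between the pads) lies 19 mm behind it; z points along the fingers, y is the line along which they close (so a half turn about z gives the same grasp; the last joint's range is limited). The gripper opens to 85 mm and grips with 20 to 120 N. Pads are 22 mm wide; open, the fingers measure 114 mm over their backs; the gripper's body (76 mm by 85 mm) begins 54 mm behind the grasp point. The pads swing forward as they close: fully open they stand 13 mm farther back than shut.
Start: joints at [-1.374, 0.053, 1.613, -0, 1.476, -0.119], TCP at [0.194, -0.594, 0.211] pointing down, gripper open.
Joint ranges: [-3.01, 3.01], [-1.01, 2.22], [0.06, 2.58], [-1.02, 4.17], [0.09, 2.62], [-3.14, 3.14]. Speed limits (rad/s): [2.57, 2.57, 3.14, 3.14, 3.14, 3.14].

INTERFACE

Orientations are given as a rotation vector (axis times angle).
In Python, from station import ctrl gives the robot as it stands.
- The arm moves only by the shell command python3 -m crank 'ROWS' [OPENING] [FORCE]. ROWS is text: rows parted by semicolons, each of 4 numbers parted by spaces: the shift along the world's x, y, z in units of 0.5 m (1.0 is 0.5 m), then the turn about the world's z in units of 90 degrees (1.0 is 90 degrees). In form: x y z turn; .... A call has exactly 5 rows; each row shifts and turns the commanded pose from where the row before left it; what a row does not reach is not made up. A row lasts 1/12 s, in which the tool goes at most 41.7 mm and 7.16 degrees, less where a joint would pass 70% of its speed; a pose out of reach is approached as far as the arm can. A call with a number of a shift or a turn outside -1 to 1 is refused whole. A call with a gripper value outside its range is refused whole. OPENING is the opening in per cent of the stroke, from 0 (shut) to 100 (fully open), set as the call begins (- or left out, the last holds). The fingers move at their own pace and stop on an object; FORCE is the grip in N (left out, the last holds). Time passes only in rows, so rows that do not move let the fingers close, or fill a call up. It gives the time, the measured TCP pose, the force, the opening and the grip force at its end, in the units of the state.
- ctrl.get_obs(): the state, without advancing time (a new reading comes with each control period).
- ctrl.get_image(name): name is "side" or "top"; returns (picture, depth): 384x512x3 uint8, red, green, blue; 384x512 float32, m along the optical axis (not along the pixel's ray), 0 where there is no reading.
- ctrl.get_calibration(name): a dict with "fx", "fy", "cx", "cy" (pixels), "k1" (the pictures are not rectified: a ray, as slopes to the right and down, at radius r is drawn at 1 + k1 r^2 times it, then the intrinsics apply), "extrinsics" (4x4, takes a point from world to camera coordinates). Camera axes: x right, y down, z forward; pixel columns grow to the right and rows downward; lengths in m; the calibration is good to about 2 mm. A picture is of the moment at which its call begins. get_calibration takes no time and is no camera call.
- ctrl.finish_job(): hands the job in; it is judged then, once.
The state is a dict: "t": time; "q": joint angles; "dq": joint speeds; "effort": joint torques, N m; "tool_pos": TCP position; "tool_rot": TCP orientation; "contact_force": force on the tool from outside, world axes, zero at the start; "wrist_torque": the same for the moment, N m; "opening": finger opening in m; "grip_force": force on a finger pad.
Only numpy, scipy, OpenCV 4.12 (cv2) and the standard library are available. Lean on these libraries where they do the work, as an engineer would, in place of code of your own. Each camera call takes 0.05 s, during which the arm holds its last target. There are 200 camera calls.

TASK

Gather the three wax moulds with red, green and white ends into the blue caddy, each lying flat, right way up, in the compartment whose floor pad has its colour. The red one is still held in the fixture: first flip the toggle clamp arm up and past upright so that it stays open, then lift the mould out; leave the clamp open. The black-ended mould and the plain yellow blank do not belong: leave them where they lie, undisturbed.

Things in the scene. Friction and masses are not known exactly. Their poses are not given: they have to be found in the camera images.
- mould_red: Block 40 x 52 x 34 mm (x, y, z), 65 to 110 g; origin at the centre of its underside, z up, y along its length. Yellow with a red band at each end. Starts flat on the aluminium fixture's 6 mm plate, under the clamp arm, its length along the arm; a 4 mm high stop stands off each end, its long sides are free. It cannot be lifted until the arm is open.
- mould_green: Block 40 x 52 x 34 mm (x, y, z), 65 to 110 g, flat sides; origin at the centre of its underside, z up, y along the 52 mm length. Yellow with a green band at each end and a steel disc in the middle of the top; loose on the table.
- mould_white: Block 40 x 52 x 34 mm (x, y, z), 65 to 110 g, flat sides; origin at the centre of its underside, z up, y along the 52 mm length. Yellow with a white band at each end and a steel disc in the middle of the top; loose on the table.
- mould_black: Block 40 x 52 x 34 mm (x, y, z), 65 to 110 g, flat sides; origin at the centre of its underside, z up, y along the 52 mm length. Look-alike: yellow with a black band at each end and a steel disc in the middle of the top; loose on the table, to be left alone.
- blank_yellow: Block 40 x 52 x 34 mm (x, y, z), 65 to 110 g, flat sides; origin at the centre of its underside, z up, y along the 52 mm length. Look-alike: yellow all over, no bands and no disc; loose on the table, to be left alone.
- pad_red: Fixed red pad, 60 x 66 x 2 mm (x, y, z), the floor of one compartment of the low blue caddy; origin at its underside's centre, 4 mm above the table (top at 6 mm). Compartment: centred on the pad, 62 (x) by 68 mm (y) inside, walls 4 mm thick, tops 10 mm above the table. Three lie in a row along y, 72 mm apart, colour order varies. A block goes in with its length along y.
- pad_green: Fixed green pad, 60 x 66 x 2 mm (x, y, z), the floor of one compartment of the low blue caddy; origin at its underside's centre, 4 mm above the table (top at 6 mm). Compartment: centred on the pad, 62 (x) by 68 mm (y) inside, walls 4 mm thick, tops 10 mm above the table. Three lie in a row along y, 72 mm apart, colour order varies. A block goes in with its length along y.
- pad_white: Fixed white pad, 60 x 66 x 2 mm (x, y, z), the floor of one compartment of the low blue caddy; origin at its underside's centre, 4 mm above the table (top at 6 mm). Compartment: centred on the pad, 62 (x) by 68 mm (y) inside, walls 4 mm thick, tops 10 mm above the table. Three lie in a row along y, 72 mm apart, colour order varies. A block goes in with its length along y.
- clamp (a joint): Clamp arm angle, rad: 0 = down, level, over the red mould (stop); 1.57 = upright; 2.0 = fully open (stop), leaning away from the mould. Moves freely (150 g): let go below upright it falls shut, past upright it falls open and stays. Steel arm 12 mm wide, 9 mm thick; a red round handle bar, diameter 12 mm, parallel to the hinge, sticks out sideways at its free end.
- clamp_hinge (a point): Point on the arm's hinge axis, 58 mm above the table, fixed to the fixture. x: level, along the closed arm from the hinge over the mould's centre (at 70 mm) to the handle; y: hinge axis; z: up. At clamp angle q the handle bar's axis is at x = 130 cos q, z = 130 sin q mm; grip it between y = -10 and -60 mm. Hinge cheeks: 26 mm long (x), top 70 mm above table.
There are look-alikes about, which are no part of the job. Leave any pink or turquoise look-alike of the mould_white alone.

How it is judged:
On the way:
1. the clamp arm has been flipped up past upright (value of joint clamp above 1.65 rad), for 0.2 s.
At the end, for the whole second after the job is handed in: Red, green and white moulds at rest on the pad of their colour (within 16 mm of its centre, underside within 4 mm of its top, tilt under 0.12 rad); clamp open past 1.6 rad; black-ended mould and plain blank upright, within 25 mm of their starts (horizontal distance between mould_red and pad_red below 0.016 m and z of mould_red in the frame of pad_red between -0.002 and 0.006 m and angle between each of mould_red, mould_green, mould_white, mould_black, blank_yellow's own z axis and vertical below 0.12 rad and linear speed of each of mould_red, mould_green, mould_white below 0.02 m/s and horizontal distance between mould_green and pad_green below 0.016 m and z of mould_green in the frame of pad_green between -0.002 and 0.006 m and horizontal distance between mould_white and pad_white below 0.016 m and z of mould_white in the frame of pad_white between -0.002 and 0.006 m and value of joint clamp above 1.6 rad and distance of each of mould_black, blank_yellow from where it was at the start of the episode below 0.025 m); the robot touches nothing.
It fails at once if the red mould was pulled from under the clamp before the arm was up (distance of mould_red from where it was at the start of the episode above 0.02 m and value of joint clamp below 1 rad).
It fails at once if a look-alike was moved by more than 25 mm (distance of any of mould_black, blank_yellow from where it was at the start of the episode above 0.025 m).
It also fails if it takes over 106 s, if anything falls off the work surface, if the arm or the gripper's body presses on something with over 40 N, if the wrist force passes 120 N, or if a joint passes its speed limit or range.

## Working session

There is one attempt and no reset: what is moved stays moved. The work goes in short steps, Python scripts to look and compute and a shell command to move; the robot and the scene stay as the last step left them, time stands still between calls to the robot, and variables do not carry over. Pictures are saved under pics/ and viewed, at most 14 in all, crops included, and the job is handed in when it is done.

```bash
mkdir -p pics
cat > h.py <<'E'
import numpy as np, cv2
from station import ctrl
def grab(n):
    im,d=ctrl.get_image(n); return im,d
def world(n,im,d):
    c=ctrl.get_calibration(n); h,w=d.shape
    u,v=np.meshgrid(np.arange(w),np.arange(h))
    K=np.array([[c['fx'],0,c['cx']],[0,c['fy'],c['cy']],[0,0,1.]])
    p=cv2.undistortPoints(np.stack([u,v],-1).reshape(-1,1,2).astype(np.float64),K,np.array([c['k1'],0,0,0.])).reshape(h,w,2)
    P=np.dstack([p[...,0]*d,p[...,1]*d,d])
    E=np.array(c['extrinsics']); return (P-E[:3,3])@E[:3,:3]
E
python3 - <<'E'
from h import *
for n in("top","side"):
    im,d=grab(n); np.savez(f'{n}0.npz',im=im,d=d,W=world(n,im,d))
    cv2.imwrite(f'pics/{n}0.png',cv2.resize(im[...,::-1],(800,600)))
print(ctrl.get_obs())
E
```

```text
{'t': 0.1, 'q': array([-1.37398514e+00,  5.32984277e-02,  1.61417832e+00, -1.68622854e-05,
        1.47601402e+00, -1.18981037e-01]), 'dq': array([-5.55366309e-04,  5.50993454e-04, -2.48618950e-03, -1.26696505e-03,
        1.16846006e-03, -2.90190504e-05]), 'effort': array([-1.07459611e-03, -3.94906425e+01, -3.71362209e+01, -2.15234272e-04,
        3.96691423e-03, -1.29313392e-06]), 'tool_pos': array([ 0.19399163, -0.59348397,  0.20986838]), 'tool_rot': array([-3.10063930e+00, -4.93691029e-01,  1.42257942e-04]), 'contact_force': array([0.01292403, 0.32953308, 0.28715187]), 'wrist_torque': array([ 0.09223759,  0.07401316, -0.04747365]), 'grip_force': 0.0, 'opening': 0.0855298584194236}
```

View pics/top0.png

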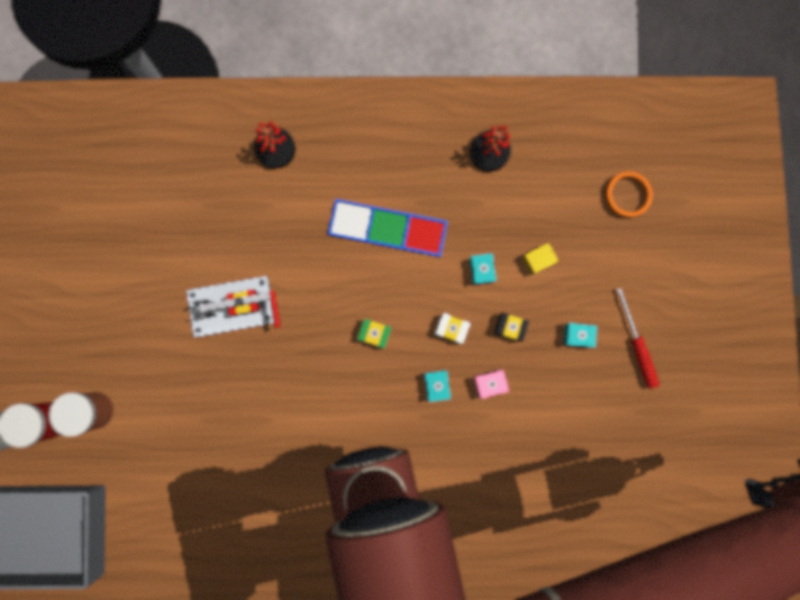

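View pics/side0.png

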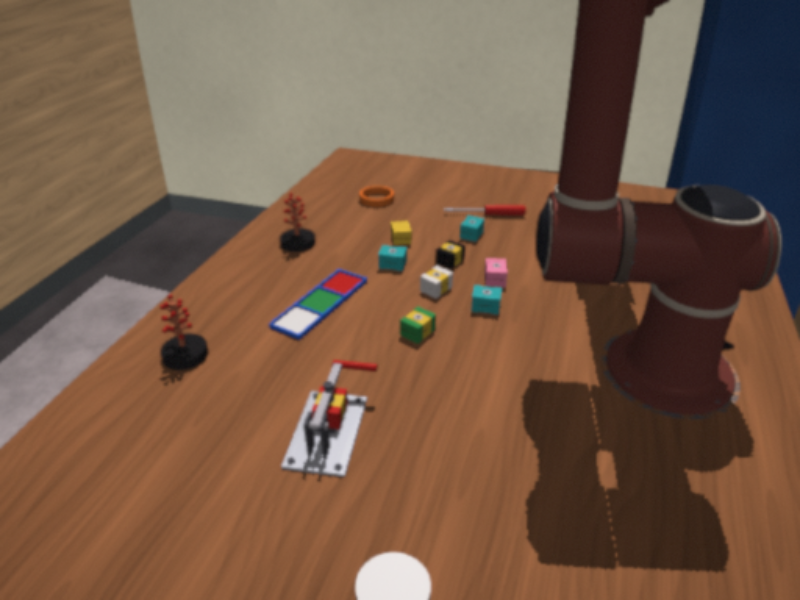

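The top view (800x600 pixels) shows:
- **White-ended mould:** (453,328). It could be mistaken for the turquoise ones at (483,268), (437,386) and (582,335), or the pink one at (492,384).
- **Green-ended mould:** (375,333).
- **Leave alone:** black-ended (512,326) and plain blank (541,258).
- **Red mould:** (243,301), under the clamp, with the handle at (275,310).
- **Pads:** white (351,221), green (388,229), red (426,236).

Next I'll measure these and check the choices in one crop.

Run:
```python
from h import *
z=np.load('top0.npz');im,d,W=z['im'],z['d'],z['W']
hsv=cv2.cvtColor(im,cv2.COLOR_RGB2HSV)
def rect(m,name):
    P=W[m]; r=cv2.minAreaRect((P[:,:2]*1000).astype(np.float32)); 
    print(name,m.sum(),'c',np.round(r[0],1),'size',np.round(r[1],1),'ang',round(r[2],1),'z',np.round(np.percentile(P[:,2],[5,50,95])*1000,1),'mean',np.round(P.mean(0)*1000,1))
def win(u,v,s):
    m=np.zeros(d.shape,bool);u=int(u*.64);v=int(v*.64);m[v-s:v+s+1,u-s:u+s+1]=1;return m
for n,u,v in [('green',375,333),('white',453,328),('black',512,326),('blank',541,258),('turq',483,268),('turqL',437,386),('pink',492,384)]:
    rect(win(u,v,15)&(W[...,2]>.027)&(W[...,2]<.05),n)
H,S,V=[hsv[...,i].astype(int) for i in range(3)]
rect(win(351,221,16)&(S<60)&(V>120),'padW')
rect(win(388,229,16)&(H>40)&(H<90)&(S>100),'padG')
rect(win(426,236,16)&((H<8)|(H>172))&(S>150)&(V>110),'padR')
cad=np.zeros(d.shape,bool);cad[120:172,200:295]=1
rect(cad&(((H>100)&(H<135)&(S>90))),'caddy')
rect(win(275,310,14)&((H<8)|(H>172))&(S>150)&(W[...,2]>.05),'handle')
rect(win(232,305,32)&(W[...,2]>.003)&(W[...,2]<.012)&(S<60),'plate')
rect(win(232,305,40)&(W[...,2]>.053),'arm')
m=win(243,301,14)&(W[...,2]>.033)&(W[...,2]<.047);rect(m,'red')
c=np.hstack([cv2.resize(im[170:245,100:190,::-1],(396,330),interpolation=2),cv2.resize(im[170:260,215:345,::-1],(400,330))])
cv2.imwrite('pics/crop1.png',c)
```

```text
green 254 c [436.   30.5] size [52.4 40.4] ang 70.6 z [29.2 33.5 37.4] mean [435.6  30.5  33.4]
white 253 c [ 442.7 -115.9] size [53.1 40.8] ang 69.3 z [29.3 33.2 37.7] mean [ 442.6 -115.7   33.3]
black 251 c [ 443.7 -228.3] size [52.6 40.6] ang 71.6 z [28.3 33.5 37.5] mean [ 443.5 -228.1   33.3]
blank 237 c [ 573.3 -288.6] size [39.8 53.4] ang 25.8 z [28.6 33.1 37.1] mean [ 572.7 -288.    33.1]
turq 244 c [ 555.  -177.2] size [52.5 40.6] ang 6.9 z [28.9 33.1 37.6] mean [ 554.7 -177.1   33.1]
turqL 258 c [335.7 -85.3] size [52.5 40.5] ang 7.1 z [29.4 33.3 37.6] mean [335.8 -85.3  33.4]
pink 255 c [ 337.6 -186. ] size [40.2 52.9] ang 13.4 z [29.2 33.3 37.2] mean [ 337.8 -185.9   33.3]
padW 447 c [659.4  72.3] size [66.7 70. ] ang 78.9 z [0.4 5.  9.5] mean [656.1  72.9   5. ]
padG 401 c [528.7  27.4] size [ 63.4 287.8] ang 77.4 z [1.2 5.  9.3] mean [638.1   2.6  14.8]
padR 362 c [513.8 -37. ] size [ 61.5 290.2] ang 74.6 z [1.  5.4 9.6] mean [621.3 -66.8  27. ]
caddy 285 c [531.4  27.1] size [221.2 293.4] ang 77.7 z [ 2.4  8.2 13.7] mean [6.326e+02 1.000e-01 2.190e+01]
handle 77 c [481.5 210.2] size [66.6 11.7] ang 4.9 z [57.7 62.2 65.8] mean [478.8 210.5  61.9]
plate 861 c [492.6 304.4] size [ 92.4 155.3] ang 9.9 z [3.4 5.9 9.9] mean [489.9 307.2   6.2]
arm 391 c [466.  187.5] size [345.6  79.4] ang 74.7 z [  57.4   62.6 1313.8] mean [482.3 257.8 146.1]
red 172 c [497.2 275.8] size [41.  52.9] ang 8.8 z [35.3 39.2 43.6] mean [495.5 275.6  39.4]
```

View pics/crop1.png

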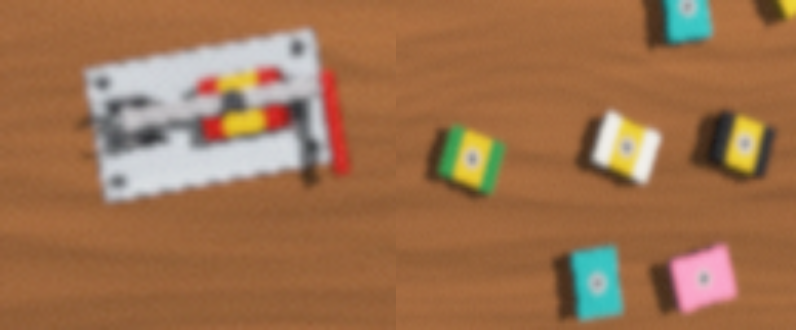

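Run:
```python
from h import *
z=np.load('top0.npz');im,d,W=z['im'],z['d'],z['W']
hsv=cv2.cvtColor(im,cv2.COLOR_RGB2HSV);H,S,V=[hsv[...,i].astype(int) for i in range(3)]
B=np.zeros(d.shape,bool);B[122:170,205:292]=1
B&=(W[...,2]<.02)
cs={}
for n,m in dict(W=(S<60)&(V>120),G=(H>40)&(H<90)&(S>100),R=((H<8)|(H>172))&(S>150)&(V>110)).items():
    m=(m&B).astype(np.uint8); k,l,st,c=cv2.connectedComponentsWithStats(m); i=1+st[1:,4].argmax(); P=W[l==i][:,:2]*1000
    r=cv2.minAreaRect(P.astype(np.float32)); cs[n]=P.mean(0); print(n,len(P),P.mean(0).round(1),[np.round(x,1) for x in r])
v=cs['W']-cs['R'];print('row',np.linalg.norm(v),np.degrees(np.arctan2(v[1],v[0])),sum(cs.values())/3)
m=B&(H>100)&(H<135)&(S>90); print('caddy',cv2.minAreaRect((W[m][:,:2]*1000).astype(np.float32)))
A=np.zeros(d.shape,bool);A[170:225,110:185]=1
def pca(m,n):
    P=W[m][:,:2]*1000;c=P.mean(0);e,w=np.linalg.eigh(np.cov((P-c).T));a=w[:,1];q=(P-c)@a
    print(n,len(P),c.round(1),'ang',np.degrees(np.arctan2(a[1],a[0]))%180,'ext',q.min().round(1),q.max().round(1))
red=((H<8)|(H>172))&(S>150)
pca(A&(W[...,2]>.05)&(W[...,2]<.075)&~red&(S<70),'arm')
pca(A&(W[...,2]>.05)&(W[...,2]<.075)&red,'handle')
pl=A&(W[...,2]>.0)&(W[...,2]<.012)&(S<60)&(V>90);k,l,st,c=cv2.connectedComponentsWithStats(pl.astype(np.uint8));
print('plate',cv2.minAreaRect((W[pl][:,:2]*1000).astype(np.float32)))
```

```text
W 439 [655.4  73.1] [array([655.7,  73. ]), array([66.7, 62.5]), np.float64(78.9)]
G 398 [640.    2.3] [array([640.4,   2.5]), array([63.3, 59.1]), np.float64(77.5)]
R 356 [625.4 -68.5] [array([625.7, -68.3]), array([59.6, 55.8]), np.float64(78.5)]
row 144.70175268899018 78.0165951960865 [640.25359764   2.3223416 ]
caddy ((639.271484375, 3.5125961303710938), (221.64210510253906, 70.83932495117188), 78.1894302368164)
arm 257 [492.2 297.6] ang 98.87445423801974 ext -79.4 60.9
handle 77 [478.8 210.5] ang 7.571496121981454 ext -36.1 30.7
plate ((492.72216796875, 304.6153259277344), (92.92923736572266, 157.95550537109375), 9.545212745666504)
```

```bash
python3 -m crank '0.026 0.076 0 -0.033;0.026 0.076 0 -0.033;0.026 0.076 0 -0.033;0.026 0.076 0 0;0.026 0.076 0 0' 50 20
python3 -m crank '0.026 0.076 0 0;0.026 0.076 0 0;0.026 0.076 0 0;0.026 0.076 0 0;0.026 0.076 0 0'
python3 -m crank '0.026 0.076 0 0;0.026 0.076 0 0;0.026 0.076 0 0;0.026 0.076 0 0;0.026 0.076 0 0'
python3 -m crank '0.026 0.076 0 0;0.026 0.076 0 0;0.026 0.076 0 0;0.026 0.076 0 0;0.026 0.076 0 0'
python3 -m crank '0.026 0.076 0 0;0.011 0.011 -0.04 0;0 0 -0.06 0;0 0 -0.06 0;0 0 0 0'
```

```text
t: 0.52
tool_pos: [0.2592, -0.402, 0.2102]
tool_rot: [-3.13, -0.25, 0.0]
contact_force: [1.2, -0.3, 0.9]
opening: 0.0428
grip_force: 0.0
t: 0.93
tool_pos: [0.324, -0.2121, 0.2105]
tool_rot: [-3.131, -0.25, -0.0]
contact_force: [1.8, -0.1, 1.6]
opening: 0.0426
grip_force: 0.0
t: 1.35
tool_pos: [0.389, -0.022, 0.2108]
tool_rot: [3.131, 0.251, 0.001]
contact_force: [1.2, -0.7, -0.1]
opening: 0.0427
grip_force: 0.0
t: 1.77
tool_pos: [0.454, 0.1682, 0.2106]
tool_rot: [3.131, 0.253, -0.0]
contact_force: [0.3, -0.6, 0.2]
opening: 0.0426
grip_force: 0.0
t: 2.18
tool_pos: [0.4677, 0.2085, 0.1235]
tool_rot: [3.129, 0.253, -0.02]
contact_force: [-1.4, 0.2, -2.1]
opening: 0.0427
grip_force: 0.0
```

```bash
python3 -m crank '0 0 -0.02 0;0 0 -0.02 0;0 0 0 0;0 0 0 0;0 0 0 0'
```

```text
t: 2.6
tool_pos: [0.4735, 0.2095, 0.1125]
tool_rot: [-3.131, -0.251, -0.004]
contact_force: [-0.5, 0.9, -0.3]
opening: 0.0428
grip_force: 0.0
```

```bash
python3 -m crank '0 0 -0.04 0;0 0 -0.04 0;0 0 -0.04 0;0 0 -0.022 0;0 0 0 0'
python3 -m crank '0 0 0 0;0 0 0 0;0 0 0 0;0 0 0 0;0 0 0 0' 0 20
python3 - <<'E'
from h import *
im,d=grab('side');cv2.imwrite('pics/s1.png',cv2.resize(im[200:330,150:280,::-1],(600,600),interpolation=2))
E
```

```text
t: 3.02
tool_pos: [0.4711, 0.2089, 0.038]
tool_rot: [3.131, 0.251, -0.006]
contact_force: [-0.9, 0.3, 0.2]
opening: 0.0426
grip_force: 0.0
t: 3.43
tool_pos: [0.4749, 0.211, 0.0435]
tool_rot: [-3.129, -0.251, -0.008]
contact_force: [-2.2, 3.4, 7.4]
opening: -0.0001
grip_force: 3.6
```

View pics/s1.png

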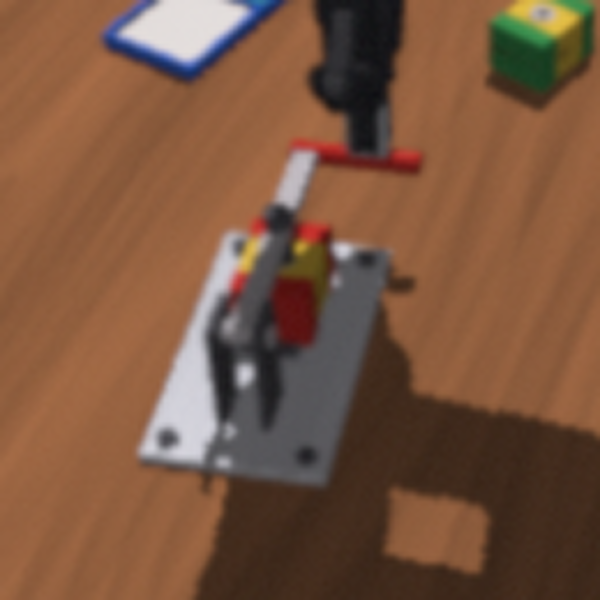

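Run:
```python
from h import *
print({k:np.round(v,4) for k,v in ctrl.get_obs().items() if k in('tool_pos','contact_force','opening','grip_force')})
im,d=grab('side');W=world('side',im,d)
hsv=cv2.cvtColor(im,cv2.COLOR_RGB2HSV);H,S,V=[hsv[...,i].astype(int) for i in range(3)]
A=np.zeros(d.shape,bool);A[228:240,210:245]=1
m=A&((H<8)|(H>172))&(S>150)&(W[...,2]>.04)
print('bar',m.sum(),(W[m].mean(0)*1000).round(1),np.percentile(W[m]*1000,[5,95],axis=0).round(1))
B=np.zeros(d.shape,bool);B[215:236,220:237]=1
m2=B&(S<90)&(W[...,2]>.03)&(W[...,2]<.1)
for lo in range(30,100,8):
    k=m2&(W[...,2]>lo/1e3)&(W[...,2]<lo/1e3+.008)
    if k.sum():print(lo,k.sum(),(W[k].mean(0)*1000).round(1))
im,d=grab('top')
cv2.imwrite('pics/s2.png',np.hstack([cv2.resize(im[170:225,130:190,::-1],(400,400),interpolation=2)]))
```

```text
{'tool_pos': array([0.4748, 0.211 , 0.0435]), 'contact_force': array([-1.8278,  3.1432,  6.823 ]), 'grip_force': np.float64(3.4214), 'opening': np.float64(0.0002)}
bar 92 [478.3 217.1  60.7] [[451.4 210.3  55.6]
 [511.5 222.9  64.7]]
62 8 [470.6 216.7  66.8]
70 21 [470.9 220.4  74.3]
78 28 [471.5 221.4  82.3]
86 21 [472.  223.3  90. ]
94 9 [470.3 221.7  95.6]
```

View pics/s2.png

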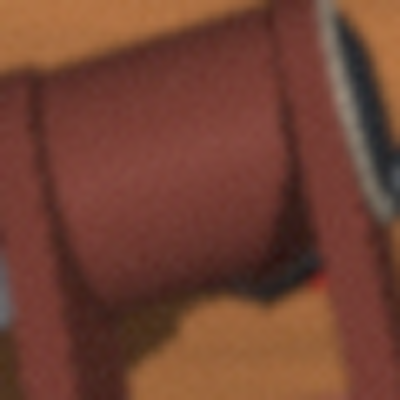

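Run:
```python
from h import *
im,d=grab('side');W=world('side',im,d)
cv2.imwrite('pics/s3.png',cv2.resize(im[195:250,195:250,::-1],(600,600),interpolation=0))
for r in range(226,242):
    print(r,' '.join(f"{int(W[r,c,1]*1000)}/{int(W[r,c,2]*1000)}" for c in range(222,240,2)))
print(ctrl.get_obs()['wrist_torque'])
```

```text
226 127/0 221/86 225/90 225/92 223/91 217/87 205/78 117/1 112/-1
227 131/0 219/81 226/88 224/88 226/91 219/86 206/76 120/0 115/-2
228 134/-1 218/77 227/86 223/84 225/87 219/83 207/74 123/0 121/0
229 139/0 138/0 226/82 226/84 225/85 214/75 208/71 126/-1 125/0
230 142/0 142/1 226/80 221/76 224/80 217/75 208/68 130/-1 129/0
231 216/65 214/64 227/77 225/76 222/75 218/73 136/0 133/-1 133/0
232 218/63 217/64 226/73 225/74 224/74 218/69 210/64 204/60 136/-1
233 220/62 219/63 220/64 218/64 224/71 218/67 211/61 210/62 212/65
234 223/61 219/59 218/59 219/61 218/62 214/60 215/62 213/62 213/63
235 220/55 222/58 220/58 219/58 218/59 217/60 216/60 214/60 212/59
236 164/0 163/0 219/54 218/55 221/58 219/58 217/58 215/57 216/59
237 169/0 167/0 168/2 161/-2 161/0 161/0 159/0 218/56 214/55
238 172/0 171/0 169/0 167/0 166/0 163/0 161/-1 162/1 159/0
239 175/0 172/-1 173/0 171/0 170/0 168/0 166/0 163/-1 163/0
240 178/-1 181/3 177/0 174/0 172/0 172/0 169/-1 166/-2 167/0
241 179/-3 179/-2 180/0 178/0 175/-1 178/2 175/1 172/0 170/0
[0.49483761 0.32469427 0.00487131]
```

View pics/s3.png

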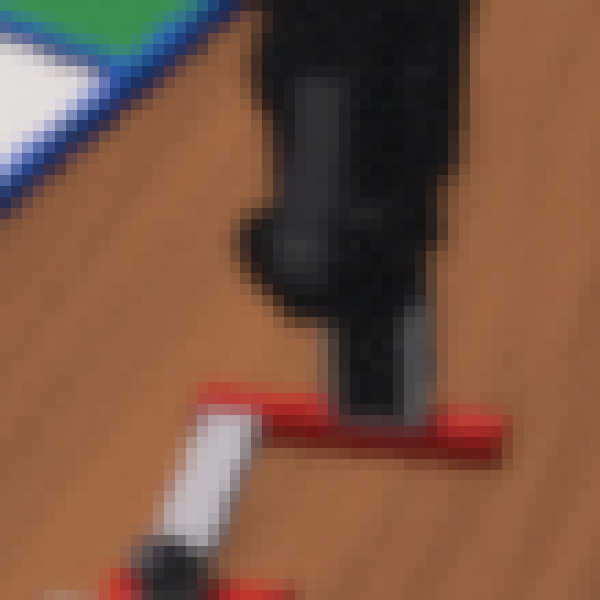

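```bash
python3 -m crank '0 0 0.04 0;0 0 0.04 0;0 0 0 0;0 0 0 0;0 0 0 0'
cat > tip.py <<'E'
from h import *
import sys
o=ctrl.get_obs();print(o['tool_pos'].round(4),o['contact_force'].round(1),o['opening'].round(4))
im,d=grab('side');W=world('side',im,d)*1000
p=o['tool_pos']*1000
dark=(im.max(-1)<95)
R=np.hypot(W[...,0]-p[0],W[...,1]-p[1])
m=(R<60)&(W[...,2]>p[2]-30)&(W[...,2]<p[2]+90)&dark
for lo in range(-30,60,6):
    k=m&(W[...,2]-p[2]>=lo)&(W[...,2]-p[2]<lo+6)
    if k.sum():print(lo,k.sum(),(W[k].mean(0)-p).round(1),'xrange',(np.percentile(W[k][:,0],[2,98])-p[0]).round(0),'y',(np.percentile(W[k][:,1],[2,98])-p[1]).round(0))
v,u=np.nonzero(m);v0=max(0,int(np.median(v))-40);u0=max(0,int(np.median(u))-45)
if len(sys.argv)>1:cv2.imwrite('pics/%s.png'%sys.argv[1],cv2.resize(im[v0:v0+90,u0:u0+90,::-1],(600,600),interpolation=0))
E
python3 tip.py s4
```

```text
t: 4.05
tool_pos: [0.4727, 0.2094, 0.0801]
tool_rot: [-3.131, -0.251, -0.001]
contact_force: [0.9, -0.8, -0.7]
opening: -0.0
grip_force: 0.0Traceback (most recent call last):
  File "tip.py", line 3, in <module>
    o=ctrl.get_obs();print(o['tool_pos'].round(4),o['contact_force'].round(1),o['opening'].round(4))
                                                                              ^^^^^^^^^^^^^^^^^^
AttributeError: 'float' object has no attribute 'round'
```

```bash
sed -i "s/o\['opening'\].round(4)/round(float(o['opening']),4)/" tip.py; python3 tip.py s4
```

```text
[0.4727 0.2094 0.0801] [ 0.9 -0.8 -0.7] -0.0
24 10 [-3.1  9.4 27.8] xrange [-10.   6.] y [ 4. 14.]
30 19 [-3.  10.9 33. ] xrange [-9.  5.] y [ 2. 16.]
36 20 [-2.5 10.3 38.9] xrange [-9.  9.] y [ 1. 16.]
42 20 [-3.3 11.5 45.3] xrange [-10.   5.] y [ 1. 16.]
48 21 [-3.2  9.7 50.6] xrange [-10.   9.] y [-2. 16.]
```

View pics/s4.png

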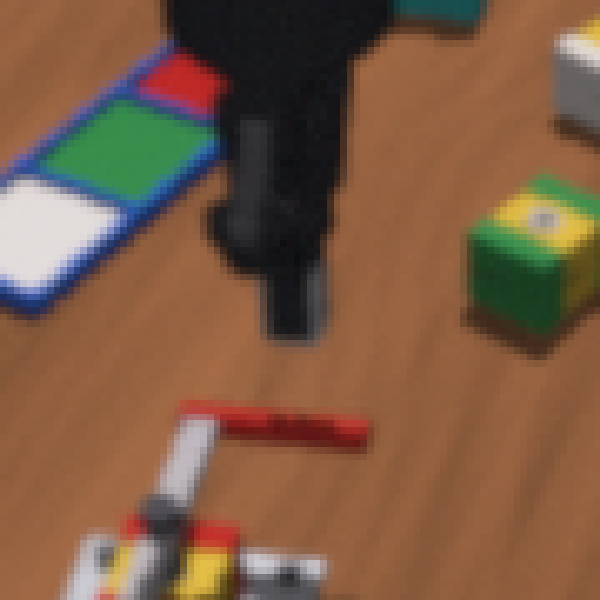

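The shut fingertips sit about 21 mm above the reported TCP: they rested on top of the bar at z = 64 mm while the TCP read 43.5 mm, and the free-space view agrees. I'll go about 21 mm deeper to allow for this.

```bash
python3 -m crank '0 0 0 0;0 0 0 0;0 0 -0.03 0;0 0 -0.03 0;0 0 -0.03 0' 50 20
python3 -m crank '0 0 -0.03 0;0 0 0 0;0 0 0 0;0 0 0 0;0 0 0 0'
python3 -m crank '0 0 0 0;0 0 0 0;0 0 0 0;0 0 0 0;0 0 0 0' 0 20
```

```text
t: 4.52
tool_pos: [0.4724, 0.2094, 0.0341]
tool_rot: [3.131, 0.252, -0.0]
contact_force: [-0.1, -0.6, -0.3]
opening: 0.0428
grip_force: 0.0
t: 4.93
tool_pos: [0.4735, 0.2097, 0.0212]
tool_rot: [-3.131, -0.251, -0.003]
contact_force: [0.6, 0.8, 0.3]
opening: 0.0429
grip_force: 0.0
t: 5.35
tool_pos: [0.4729, 0.2115, 0.021]
tool_rot: [-3.127, -0.25, -0.002]
contact_force: [-0.6, 7.4, 1.2]
opening: 0.0108
grip_force: 21.9
```

```bash
python3 -m crank '0 0.001 0.0225 0;-0.0005 0.003 0.0225 0;-0.0008 0.005 0.022 0;-0.001 0.0066 0.0218 0;-0.0013 0.0085 0.021 0'
python3 -m crank '-0.0017 0.0105 0.02 0;-0.002 0.012 0.0192 0;-0.0022 0.0137 0.018 0;-0.0025 0.015 0.0167 0;-0.0027 0.0166 0.0153 0'
python3 -m crank '-0.003 0.0178 0.0137 0;-0.003 0.0189 0.0123 0;-0.0033 0.0198 0.0105 0;-0.0033 0.0207 0.0087 0;-0.0035 0.0213 0.0068 0'
python3 -m crank '-0.0035 0.0219 0.005 0;-0.0036 0.0222 0.003 0;-0.0036 0.0224 0.001 0;-0.0036 0.0224 -0.001 0;-0.0036 0.0222 -0.003 0'
python3 -m crank '-0.0035 0.0219 -0.005 0;-0.0035 0.0213 -0.0068 0;0 0 0 0;0 0 0 0;0 0 0 0'
```

```text
t: 5.77
tool_pos: [0.4707, 0.224, 0.0751]
tool_rot: [-3.126, -0.251, -0.002]
contact_force: [1.9, 10.9, -6.2]
opening: 0.0108
grip_force: 22.2
t: 6.18
tool_pos: [0.4653, 0.2558, 0.1197]
tool_rot: [3.131, 0.252, 0.001]
contact_force: [3.1, 1.5, -5.4]
opening: 0.0109
grip_force: 21.3
t: 6.6
tool_pos: [0.4571, 0.3056, 0.1466]
tool_rot: [3.131, 0.251, 0.0]
contact_force: [-0.8, -2.3, 3.1]
opening: 0.0108
grip_force: 22.0
t: 7.02
tool_pos: [0.4478, 0.3614, 0.1476]
tool_rot: [-3.131, -0.252, 0.001]
contact_force: [0.1, -1.0, 0.0]
opening: 0.0112
grip_force: 22.6
t: 7.43
tool_pos: [0.4444, 0.3819, 0.1418]
tool_rot: [-3.131, -0.252, 0.002]
contact_force: [-2.3, 0.1, 0.1]
opening: 0.0112
grip_force: 22.8
```

```bash
python3 -m crank '0 0 0 0;0 0 0 0;0 0 0.03 0;0 0 0.06 0;0 0 0.06 0' 50 20
python3 -m crank '0 -0.07 0 0.068;0 -0.07 0 0.068;0 -0.07 0 0.068;0 -0.07 0 0.068;0 -0.07 0 0.068' 80
python3 -m crank '-0.008 -0.07 0 0.068;-0.008 -0.07 0 0.068;0 -0.07 0 0.068;0 -0.07 0 0.068;0 -0.07 0 0.068'
python3 -m crank '0 0 -0.06 0;0 0 -0.06 0;0 0 0 0;0 0 0 0;0 0 0 0'
cat > st.py <<'E'
from h import *
o=ctrl.get_obs();r=o['tool_rot'];f=np.arctan2(r[1],r[0])
print(o['tool_pos'].round(4),'tooly',round(float((np.degrees(2*f)-90)%180),1),'F',o['contact_force'].round(1),round(float(o['opening']),4),o['q'].round(2))
E
python3 st.py
python3 - <<'E'
from h import *
im,d=grab('side');cv2.imwrite('pics/c5.png',cv2.resize(im[150:320,150:320,::-1],(600,600),interpolation=2))
E
```

```text
t: 7.85
tool_pos: [0.4442, 0.3807, 0.2164]
tool_rot: [3.13, 0.25, -0.004]
contact_force: [0.2, -0.5, 0.4]
opening: 0.0427
grip_force: 0.0
t: 8.27
tool_pos: [0.4447, 0.205, 0.2174]
tool_rot: [2.951, 1.076, 0.002]
contact_force: [0.3, -0.2, -0.5]
opening: 0.068
grip_force: 0.0
t: 8.68
tool_pos: [0.4366, 0.0315, 0.2175]
tool_rot: [2.567, 1.809, 0.002]
contact_force: [-0.5, 0.1, -0.2]
opening: 0.0681
grip_force: 0.0
t: 9.1
tool_pos: [0.4375, 0.0334, 0.1586]
tool_rot: [2.571, 1.803, 0.002]
contact_force: [-0.1, 0.1, 0.5]
opening: 0.0684
grip_force: 0.0
[0.4375 0.0334 0.1586] tooly 160.1 F [-0.1  0.1  0.5] 0.0684 [-0.09 -0.39  2.09 -0.    1.44  0.25]
```

View pics/c5.png

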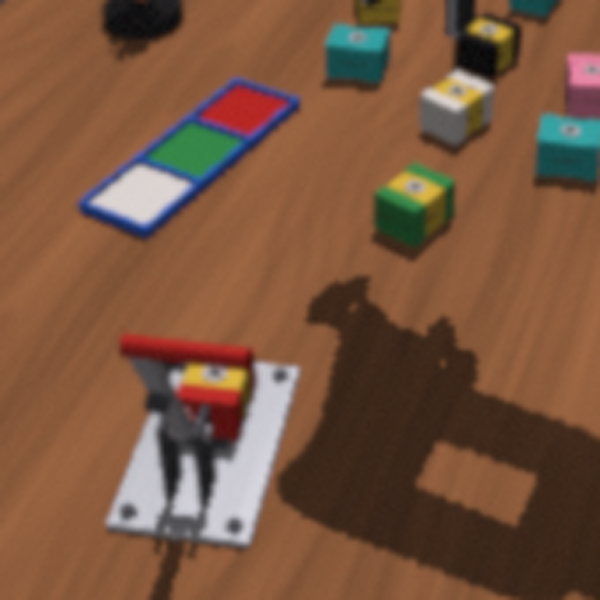

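```bash
python3 -m crank '-0.003 -0.006 -0.07 0;0 0 -0.07 0;0 0 -0.07 0;0 0 -0.05 0;0 0 -0.03 0'
python3 -m crank '0 0 -0.03 0;0 0 -0.025 0;0 0 0 0;0 0 0 0;0 0 0 0'; python3 st.py;python3 tip.py g1
```

```text
t: 9.57
tool_pos: [0.4349, 0.0309, 0.0108]
tool_rot: [-2.57, -1.805, 0.002]
contact_force: [-0.3, 0.1, 0.1]
opening: 0.0682
grip_force: 0.0
t: 9.98
tool_pos: [0.4372, 0.0305, -0.0135]
tool_rot: [2.57, 1.803, 0.004]
contact_force: [-0.4, 0.6, 0.1]
opening: 0.0684
grip_force: 0.0
[ 0.4372  0.0305 -0.0135] tooly 160.1 F [-0.4  0.6  0.1] 0.0684 [-0.1  -0.14  2.21  0.    1.07  0.25]
[ 0.4372  0.0305 -0.0135] [-0.4  0.6  0.1] 0.0684
6 58 [ 4.2 33.  11.4] xrange [-41.  47.] y [ 5. 58.]
12 243 [ 6.2 32.2 13.8] xrange [-44.  51.] y [ 2. 56.]
18 28 [ 0.7 24.2 21.3] xrange [-19.  25.] y [ 6. 34.]
24 36 [-0.7 22.8 27. ] xrange [-23.  27.] y [ 2. 32.]
30 46 [ 3.1 16.8 33.1] xrange [-35.  38.] y [-16.  33.]
36 51 [-0.2 16.7 39.2] xrange [-43.  39.] y [-19.  32.]
42 76 [ 1.8 18.3 45.4] xrange [-44.  41.] y [-11.  33.]
48 46 [ 5.4 12.5 50. ] xrange [-44.  40.] y [-19.  33.]
54 28 [-3.   8.1 57. ] xrange [-45.  42.] y [-18.  25.]
```

View pics/g1.png

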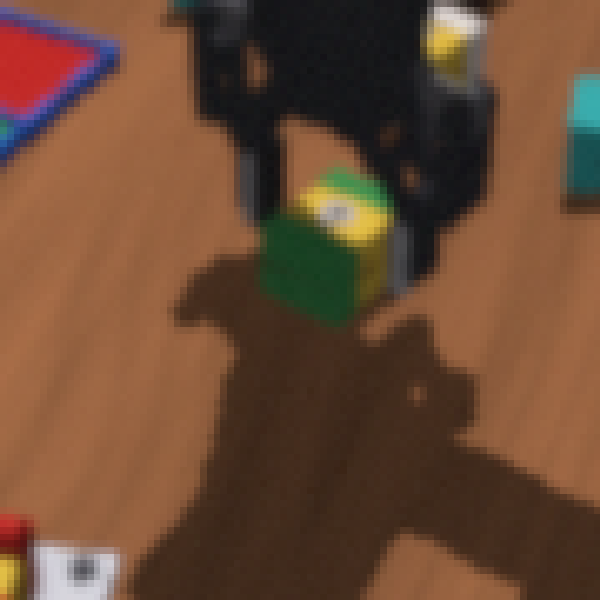

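```bash
python3 -m crank '0 0 0 0;0 0 0 0;0 0 0 0;0 0 0 0;0 0 0 0' 0 50
python3 -m crank '0 0 0.03 0;0 0 0.03 0;0 0 0.03 0;0 0 0.03 0;0 0 0 0'
python3 -m crank '0.068 -0.009 0 0.03;0.068 -0.009 0 0.03;0.068 -0.009 0 0.029;0.068 -0.01 0 0;0.068 -0.01 0 0'
python3 -m crank '0.068 -0.009 0 0;0 0 -0.03 0;0 0 0 0;0 0 0 0;0 0 0 0'; python3 st.py
```

```text
t: 10.45
tool_pos: [0.4364, 0.0303, -0.0143]
tool_rot: [2.571, 1.803, 0.002]
contact_force: [-0.3, 0.6, 5.7]
opening: 0.0396
grip_force: 52.0
t: 10.87
tool_pos: [0.4373, 0.0302, 0.0472]
tool_rot: [2.569, 1.802, 0.006]
contact_force: [0.1, 0.2, 0.4]
opening: 0.0393
grip_force: 51.4
t: 11.28
tool_pos: [0.6058, 0.0068, 0.0425]
tool_rot: [-2.438, -1.978, 0.003]
contact_force: [-0.0, 0.2, -1.0]
opening: 0.0394
grip_force: 51.3
t: 11.7
tool_pos: [0.6374, 0.0027, 0.0281]
tool_rot: [-2.438, -1.978, 0.003]
contact_force: [0.3, -0.0, -1.3]
opening: 0.0392
grip_force: 51.4
[0.6374 0.0027 0.0281] tooly 168.1 F [ 0.3 -0.  -1.3] 0.0392 [-0.11  0.26  1.71 -0.    1.18  0.1 ]
```

```bash
python3 -m crank '0.006 0 -0.02 0;0 0 -0.02 0;0 0 -0.015 0;0 0 -0.01 0;0 0 -0.004 0'
python3 -m crank '0 0 0 0;0 0 0 0;0 0 0 0;0 0 0 0;0 0 0 0'
```

```text
t: 12.12
tool_pos: [0.6409, 0.0026, -0.0067]
tool_rot: [-2.438, -1.978, 0.003]
contact_force: [-0.7, -0.2, -1.2]
opening: 0.0392
grip_force: 51.5
t: 12.53
tool_pos: [0.6428, 0.0024, -0.0043]
tool_rot: [2.439, 1.979, 0.001]
contact_force: [0.2, 0.2, -1.9]
opening: 0.039
grip_force: 51.5
```

```bash
python3 -m crank '0 0 -0.003 0;0 0 -0.003 0;0 0 0 0;0 0 0 0;0 0 0 0'
python3 -m crank '0 0 0 0;0 0 0 0;0 0 0 0;0 0 0.03 0;0 0 0.06 0' 80
python3 -m crank '0 0 0.06 0;0 0 0.06 0;-0.05 -0.03 0 -0.033;-0.05 -0.03 0 -0.033;-0.05 -0.03 0 -0.032'
python3 -m crank '-0.05 -0.03 0 0;-0.05 -0.03 0 0;-0.05 -0.03 0 0;-0.05 -0.03 0 0;-0.05 -0.026 0 0'
python3 -m crank '0 0 0 0;0 0 0 0;0 0 0 0;0 0 0 0;0 0 0 0'; python3 st.py
python3 - <<'E'
from h import *
for n in ('top','side'):
    im,d=grab(n); np.savez(n+'1.npz',im=im,d=d,W=world(n,im,d))
z=np.load('top1.npz');W=z['W'];m=(W[...,2]>.034)&(W[...,2]<.048)
for nm,c in dict(padG=(.640,.002),red=(.497,.276)).items():
    k=m&(np.hypot(W[...,0]-c[0],W[...,1]-c[1])<.045)
    if k.sum()>20:print(nm,k.sum(),cv2.minAreaRect((W[k][:,:2]*1000).astype(np.float32)),W[k].mean(0)*1000)
cv2.imwrite('pics/t1.png',cv2.resize(z['im'][110:250,100:320,::-1],(786,500)))
E
```

```text
t: 12.95
tool_pos: [0.6422, 0.0024, -0.008]
tool_rot: [-2.44, -1.979, 0.0]
contact_force: [-0.1, 0.3, 0.0]
opening: 0.0392
grip_force: 51.4
t: 13.37
tool_pos: [0.6387, 0.0028, 0.0337]
tool_rot: [-2.435, -1.975, 0.01]
contact_force: [0.6, 0.2, -0.0]
opening: 0.0683
grip_force: 0.0
t: 13.78
tool_pos: [0.5676, -0.043, 0.0997]
tool_rot: [2.584, 1.782, 0.004]
contact_force: [0.0, 0.3, -1.0]
opening: 0.0683
grip_force: 0.0
t: 14.2
tool_pos: [0.4415, -0.1163, 0.0984]
tool_rot: [2.583, 1.785, 0.001]
contact_force: [-0.1, -0.1, -0.4]
opening: 0.0684
grip_force: 0.0
t: 14.62
tool_pos: [0.4432, -0.1153, 0.0976]
tool_rot: [2.583, 1.787, 0.001]
contact_force: [-0.2, -0.6, 0.2]
opening: 0.0681
grip_force: 0.0
[ 0.4432 -0.1153  0.0976] tooly 159.3 F [-0.2 -0.6  0.2] 0.0681 [-0.42 -0.27  2.1   0.    1.31 -0.06]
padG 238 ((642.1267700195312, 2.729778289794922), (52.8646240234375, 40.654869079589844), 79.99601745605469) [641.36955665   2.86974437  39.65631128]
red 254 ((497.2049255371094, 276.22149658203125), (41.438575744628906, 53.142784118652344), 10.336662292480469) [496.81829781 275.91821099  39.72531458]
```

View pics/t1.png

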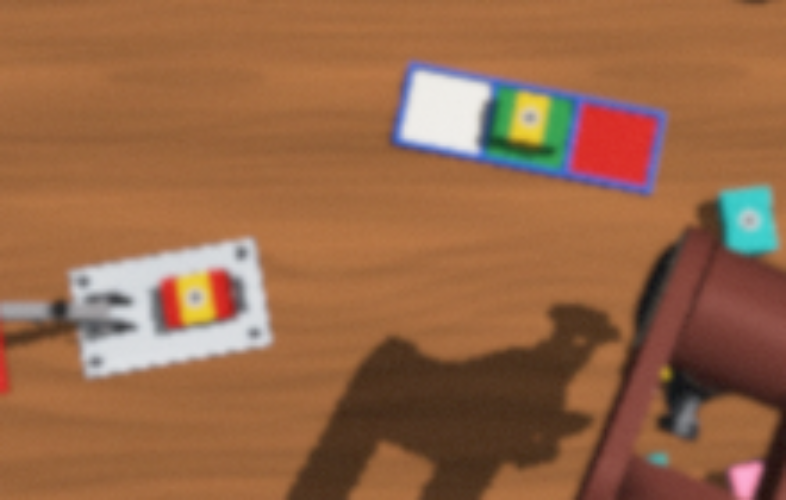

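```bash
python3 -m crank '0 -0.001 -0.06 0;0 0 -0.06 0;0 0 -0.05 0;0 0 -0.03 0;0 0 -0.022 0'
python3 -m crank '0 0 0 0;0 0 0 0;0 0 0 0;0 0 0 0;0 0 0 0'
python3 -m crank '0 0 0 0;0 0 0 0;0 0 0 0;0 0 0 0;0 0 0 0' 0 50
python3 -m crank '0 0 0.03 0;0 0 0.04 0;0 0 0.04 0;0 0 0.04 0;0 0 0.04 0'
python3 -m crank '0.053 0.047 0 0.033;0.053 0.047 0 0.033;0.053 0.047 0 0.032;0.053 0.047 0 0;0.053 0.047 0 0'
python3 -m crank '0.053 0.047 0 0;0.053 0.047 0 0;0.053 0.048 0 0;0 0 -0.05 0;0 0 -0.05 0'
python3 -m crank '0 0 0 0;0 0 0 0;0 0 0 0;0 0 0 0;0 0 0 0'; python3 st.py
```

```text
t: 15.13
tool_pos: [0.4411, -0.1151, -0.0163]
tool_rot: [-2.581, -1.785, 0.003]
contact_force: [0.3, 0.8, -0.1]
opening: 0.0682
grip_force: 0.0
t: 15.55
tool_pos: [0.4435, -0.1166, -0.0125]
tool_rot: [2.583, 1.785, 0.002]
contact_force: [-0.6, 0.0, 0.9]
opening: 0.0677
grip_force: 0.0
t: 15.97
tool_pos: [0.443, -0.1164, -0.0131]
tool_rot: [2.584, 1.785, 0.001]
contact_force: [-0.7, -0.0, 4.3]
opening: 0.039
grip_force: 51.7
t: 16.38
tool_pos: [0.4415, -0.1157, 0.0811]
tool_rot: [-2.583, -1.785, 0.001]
contact_force: [0.6, -0.4, -1.2]
opening: 0.0391
grip_force: 51.2
t: 16.8
tool_pos: [0.5752, 0.0028, 0.0802]
tool_rot: [-2.439, -1.979, 0.002]
contact_force: [0.9, -0.8, -0.8]
opening: 0.039
grip_force: 51.3
t: 17.22
tool_pos: [0.6571, 0.0741, 0.032]
tool_rot: [2.435, 1.98, 0.005]
contact_force: [-0.2, 0.4, -1.3]
opening: 0.039
grip_force: 51.3
t: 17.63
tool_pos: [0.6556, 0.0721, 0.0333]
tool_rot: [2.439, 1.977, 0.004]
contact_force: [0.3, -0.8, -1.4]
opening: 0.0392
grip_force: 51.1
[0.6556 0.0721 0.0333] tooly 168.1 F [ 0.3 -0.8 -1.4] 0.0392 [-0.    0.29  1.66  0.    1.19  0.21]
```

```bash
python3 -m crank '0 0.001 -0.025 0;0 0 -0.025 0;0 0 -0.015 0;0 0 -0.01 0;0 0 -0.006 0'
python3 -m crank '0 0 0 0;0 0 0 0;0 0 0 0;0 0 0 0;0 0 0 0'
python3 -m crank '0 0 0 0;0 0 0 0;0 0 0 0;0 0 0.03 0;0 0 0.06 0' 80
python3 -m crank '0 0 0.06 0;0 0 0.06 0;-0.045 0.058 0 0.035;-0.045 0.058 0 0.035;-0.045 0.058 0 0.035'
python3 -m crank '-0.045 0.058 0 0.035;-0.045 0.058 0 0.035;-0.045 0.058 0 0.035;-0.046 0.06 0 0.032;0 0 0 0'
python3 -m crank '0 0 0 0;0 0 0 0;0 0 0 0;0 0 0 0;0 0 0 0'; python3 st.py
```

```text
t: 18.05
tool_pos: [0.6534, 0.0728, -0.0073]
tool_rot: [-2.437, -1.978, 0.006]
contact_force: [-16.3, -1.2, 32.2]
opening: 0.0389
grip_force: 55.2
t: 18.47
tool_pos: [0.6543, 0.0729, -0.0072]
tool_rot: [-2.439, -1.979, 0.003]
contact_force: [-7.4, -0.9, 13.8]
opening: 0.0395
grip_force: 53.1
t: 18.88
tool_pos: [0.6502, 0.0729, 0.0311]
tool_rot: [-2.435, -1.975, 0.012]
contact_force: [-0.1, 0.3, -0.3]
opening: 0.0684
grip_force: 0.0
t: 19.3
tool_pos: [0.587, 0.1605, 0.0977]
tool_rot: [2.266, 2.174, 0.004]
contact_force: [-1.3, 1.0, -0.9]
opening: 0.0684
grip_force: 0.0
t: 19.72
tool_pos: [0.4926, 0.2811, 0.0961]
tool_rot: [-2.012, -2.41, -0.001]
contact_force: [0.5, -0.6, -0.2]
opening: 0.0681
grip_force: 0.0
t: 20.13
tool_pos: [0.4971, 0.276, 0.0956]
tool_rot: [2.024, 2.403, -0.0]
contact_force: [0.3, -0.6, -0.3]
opening: 0.0684
grip_force: 0.0
[0.4971 0.276  0.0956] tooly 9.8 F [ 0.3 -0.6 -0.3] 0.0684 [ 0.38  0.02  1.85 -0.    1.28  0.21]
```

```bash
python3 -m crank '0 0 -0.06 0;0 0 -0.06 0;0 0 -0.045 0;0 0 -0.025 0;0 0 -0.015 0'
python3 -m crank '0 0 0 0;0 0 0 0;0 0 0 0;0 0 0 0;0 0 0 0'
python3 -m crank '0 0 0 0;0 0 0 0;0 0 0 0;0 0 0 0;0 0 0 0' 0 50
python3 -m crank '0 0 0.03 0;0 0 0.04 0;0 0 0.04 0;0 0 0.04 0;0 0 0.04 0'
python3 -m crank '0.0257 -0.069 0 -0.03;0.0257 -0.069 0 -0.03;0.0257 -0.069 0 -0.03;0.0257 -0.069 0 -0.03;0.0257 -0.069 0 -0.03'
python3 -m crank '0.0257 -0.069 0 -0.03;0.0257 -0.069 0 -0.03;0.0257 -0.069 0 -0.031;0.0257 -0.069 0 0;0.0257 -0.069 0 0'
python3 -m crank '0 0 -0.05 0;0 0 -0.05 0;0 0 0 0;0 0 0 0;0 0 0 0'; python3 st.py
```

```text
t: 20.55
tool_pos: [0.4953, 0.2758, -0.0092]
tool_rot: [-2.022, -2.402, 0.005]
contact_force: [-0.9, -0.3, -0.4]
opening: 0.068
grip_force: 0.0
t: 20.97
tool_pos: [0.4974, 0.2774, -0.0054]
tool_rot: [2.021, 2.404, 0.004]
contact_force: [-0.2, -0.3, 0.1]
opening: 0.0683
grip_force: 0.0
t: 21.38
tool_pos: [0.4968, 0.2772, -0.0062]
tool_rot: [2.021, 2.404, 0.002]
contact_force: [-0.9, 0.3, 3.7]
opening: 0.0394
grip_force: 52.1
t: 21.8
tool_pos: [0.4956, 0.2766, 0.0882]
tool_rot: [-2.021, -2.404, 0.002]
contact_force: [0.6, -0.8, -0.9]
opening: 0.0393
grip_force: 51.7
t: 22.22
tool_pos: [0.5603, 0.1029, 0.0875]
tool_rot: [-2.292, -2.148, 0.001]
contact_force: [0.1, -0.2, -0.9]
opening: 0.0391
grip_force: 51.8
t: 22.63
tool_pos: [0.6245, -0.0698, 0.0873]
tool_rot: [-2.438, -1.98, 0.001]
contact_force: [0.5, 1.5, -0.9]
opening: 0.0392
grip_force: 51.8
t: 23.05
tool_pos: [0.6249, -0.0678, 0.0386]
tool_rot: [2.438, 1.982, 0.0]
contact_force: [0.6, 0.5, 0.7]
opening: 0.0391
grip_force: 51.7
[ 0.6249 -0.0678  0.0386] tooly 168.2 F [0.6 0.5 0.7] 0.0391 [-0.23  0.22  1.73 -0.    1.19 -0.02]
```

```bash
python3 -m crank '0 0 -0.025 0;0 0 -0.025 0;0 0 -0.018 0;0 0 -0.01 0;0 0 -0.007 0'
python3 -m crank '0 0 0 0;0 0 0 0;0 0 0 0;0 0 0 0;0 0 0 0'
```

```text
t: 23.47
tool_pos: [0.6238, -0.0677, -0.006]
tool_rot: [-2.436, -1.98, 0.002]
contact_force: [0.0, 0.3, -0.1]
opening: 0.0393
grip_force: 51.7
t: 23.88
tool_pos: [0.6251, -0.0682, -0.004]
tool_rot: [2.438, 1.981, 0.001]
contact_force: [-0.4, 0.2, -0.9]
opening: 0.039
grip_force: 51.7
```

Down another 2 mm, then release, rise and move clear so I can check.

```bash
python3 -m crank '0 0 -0.003 0;0 0 -0.002 0;0 0 0 0;0 0 0 0;0 0 0 0'
python3 -m crank '0 0 0 0;0 0 0 0;0 0 0 0;0 0 0.03 0;0 0 0.06 0' 80
python3 -m crank '0 0 0.06 0;0 0 0.06 0;0 0 0.06 0;-0.05 -0.05 0.03 0;-0.05 -0.05 0.03 0'
python3 -m crank '-0.05 -0.05 0 0;-0.05 -0.05 0 0;-0.05 -0.05 0 0;-0.05 -0.05 0 0;-0.04 -0.06 0 0'
python3 -m crank '-0.03 -0.07 0 0;-0.03 -0.07 0 0;-0.03 -0.07 0 0;-0.03 -0.07 0 0;0 0 0 0'
python3 -m crank '0 0 0 0;0 0 0 0;0 0 0 0;0 0 0 0;0 0 0 0'
python3 - <<'E'
from h import *
im,d=grab('top');W=world('top',im,d)
for nm,c,z in [('red',(.6255,-.0685),.038),('green',(.640,.0023),.038),('white',(.6555,.073),.038),('black',(.4437,-.2283),.033),('blank',(.573,-.2886),.033)]:
    k=(np.hypot(W[...,0]-c[0],W[...,1]-c[1])<.042)&(W[...,2]>.028)&(W[...,2]<.05)
    P=W[k]*1000; A=np.c_[P[:,:2]-P[:,:2].mean(0),np.ones(len(P))]
    s=np.linalg.lstsq(A,P[:,2],rcond=None)[0] if len(P)>9 else 0
    print(nm,k.sum(),(P.mean(0)-np.array([*c,0])*1000).round(1),'tilt',np.round(s,3))
cv2.imwrite('pics/t2.png',cv2.resize(im[100:270,90:370,::-1],(790,480)))
E
```

```text
t: 24.3
tool_pos: [0.6252, -0.0682, -0.0062]
tool_rot: [2.438, 1.981, 0.001]
contact_force: [-1.4, 0.0, 4.7]
opening: 0.039
grip_force: 52.2
t: 24.72
tool_pos: [0.6209, -0.0672, 0.0342]
tool_rot: [-2.432, -1.976, 0.009]
contact_force: [-0.1, 0.8, -0.5]
opening: 0.0686
grip_force: 0.0
t: 25.13
tool_pos: [0.5758, -0.1181, 0.1619]
tool_rot: [2.432, 1.982, 0.004]
contact_force: [-0.8, -1.2, 0.3]
opening: 0.0682
grip_force: 0.0
t: 25.55
tool_pos: [0.4532, -0.2484, 0.1591]
tool_rot: [2.437, 1.982, 0.0]
contact_force: [-0.4, -0.4, 0.1]
opening: 0.0679
grip_force: 0.0
t: 25.97
tool_pos: [0.3923, -0.3933, 0.1596]
tool_rot: [2.442, 1.972, -0.004]
contact_force: [-1.1, 1.1, -0.5]
opening: 0.0682
grip_force: 0.0
t: 26.38
tool_pos: [0.3954, -0.387, 0.1582]
tool_rot: [2.436, 1.983, 0.0]
contact_force: [-0.7, -0.6, 0.3]
opening: 0.0686
grip_force: 0.0
red 256 [-2.2 -0.9 39.1] tilt [2.5000e-02 4.0000e-03 3.9074e+01]
green 253 [ 0.8  0.4 39.1] tilt [ 2.1000e-02 -7.0000e-03  3.9138e+01]
white 258 [-2.4  0.4 39.3] tilt [ 1.3000e-02 -4.0000e-03  3.9312e+01]
black 251 [-0.5  0.1 33.4] tilt [-1.0000e-03  8.0000e-03  3.3384e+01]
blank 229 [ 0.2  0.4 32.9] tilt [1.8000e-02 1.6000e-02 3.2868e+01]
```

View pics/t2.png

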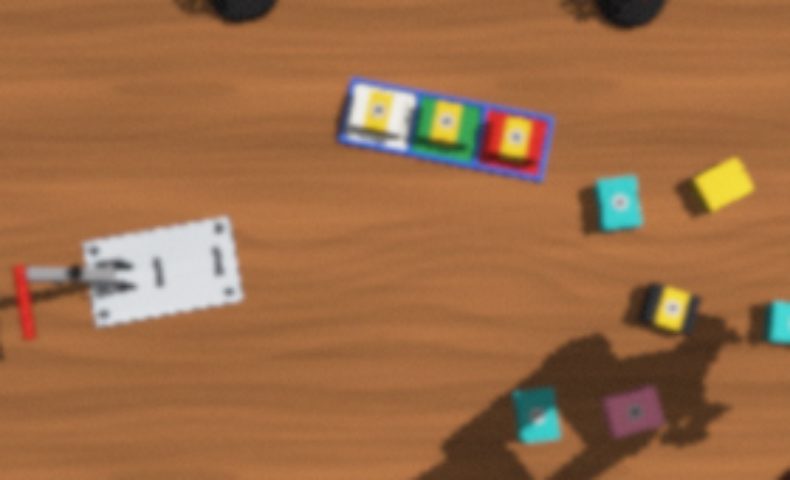

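The crop shows all three moulds flat on their own pads at (380,110), (446,121) and (515,136). The clamp is open, and the black-ended mould and the blank haven't moved.

```bash
python3 -c "
from station import ctrl
print(ctrl.finish_job())"
```

```text
the job is handed in; nothing more can be done
None
```

I handed the job in with the red, green and white moulds flat on their matching pads (within about 3 mm of centre), the clamp open, and the black-ended mould and plain blank where they started; the hand-in returned no verdict.

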